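# Load the pine block into the drilling jig

### The job

Load the pine block into the drilling jig on the bench: keep it standing on its narrow side, set it between the two low fences and slide it endwise under the metal bridge until its end is fully home against the stop. Leave it there, released.

Things in the scene. Friction and masses are not known exactly. Their poses are not given: they have to be found in the camera images.
- block_center (a point): Centre of the pine block, a plain rectangular pale offcut: 110 mm long, 45 mm tall as it stands and 30 mm thick, 55 to 115 g. It stands on its long narrow side, so this point is 22.5 mm above the bench. x axis along the length (either end may go first), y across the thickness, z up. Grip its upper half across the thickness.
- jig: Plywood drilling jig fixed to the bench, without a floor: the block stands on the bench in it. Origin at bench height on the channel's centre line; x along the channel into the jig, z up. Two straight fences, 12 mm tall, 24 mm thick, 48 mm clear between them, start at x = -90 mm; in front of that their ends flare outwards to x = -116 mm.
- jig_stop (a point): Foot of the end stop's face, on the centre line at bench height, 70 mm along x from the jig's origin (same axes); a block fully home has its centre 55 mm before it. An aluminium bridge (underside 58, top 70, bushings 75 mm above the bench) covers from 40 mm before this point to 20 mm behind it, on plywood posts in line with the fences, 48 mm apart, 96 mm over all.
Mind the look-alikes: they are no part of the job. Leave any pink look-alike of the part that bears block_center alone.

How it is judged:
By the outcome, as a careful person would: the job done as asked, in the order asked, and still so for the second after the job is handed in, with the robot touching nothing.
It also fails if it takes over 48 s, if anything falls off the work surface, if the arm or the gripper's body presses on something with over 40 N, if the wrist force passes 120 N, or if a joint passes its speed limit or range.

### The arm

A 7-joint arm with a two-finger parallel gripper is mounted at the origin on a cart in front of the work surface, level with it; the furniture and walls round the work are solid. World frame = base frame: x ahead of the robot, y to its left, z up, the work surface at z = 0. Lengths are in m, angles in degrees, forces in N, time in s.
With the tool pointing down it reaches from about 0.425 to 0.825 m from the base axis. Payload 3.6 kg.
Tool frame: the origin (TCP) lies on the mounting face of the last link; the fingertips stand 186 mm ahead of it and the grasp point (between the pads) lies 167 mm ahead of it; z points along the fingers, y is the line along which they close (so a half turn about z gives the same grasp; the last joint's range is limited). The gripper opens to 93 mm and grips with 3 to 60 N. Pads are 15 mm wide; open, the fingers measure 128 mm over their backs; the gripper's body (75 mm by 188 mm) begins 65 mm behind the grasp point.
Start: joints at [-76.117, 35.231, -0.722, 81.555, 0.464, 63.22, -2.315], TCP at [0.173, 0.627, 0.405] pointing down, gripper open.
Joint ranges: [-178.69, 178.69], [-17.37, 117.87], [-77.05, 75.6], [15.02, 138.74], [-78.02, 258.01], [0.78, 113.62], [-162.83, 162.83]. Speed limits (degrees/s): [159.86, 159.86, 180, 180, 180, 180, 180].

### API

Orientations are given as [roll, pitch, yaw] about the fixed x, y, z axes, in that order (R = Rz(yaw) Ry(pitch) Rx(roll)).
In Python, from workcell import sense, read_camera, get_calibration, job_done gives the robot as it stands.
- The arm moves only by the shell command python3 -m creep 'ROWS' [FORCE]. ROWS is JSON, a list that holds one entry, the list of rows, each a list of 7 numbers: the shift along the tool's x, y, z in m, then the turn, a rotation vector about the tool's x, y, z in rad, then the finger opening in m, from 0 to 0.093. A call has 1 to 10 rows; each row is the pose to reach, as a shift and turn from the pose commanded when the call began, along the tool's axes at that moment; what a row does not reach only later rows make up. A row lasts 1/8 s, in which the tool goes at most 62.5 mm and 10.7 degrees, less where a joint would pass 70% of its speed; a pose out of reach is approached as far as the arm can. A call with a gripper value outside its range is refused whole. The fingers move at their own pace and stop on an object; FORCE is the grip in N (left out, the last holds). Time passes only in rows, so rows that repeat a pose let the fingers close. It gives the time, the measured TCP pose, the force, the opening and the grip force at its end, in the units of the state.
- sense(): the state, without advancing time (a new reading comes with each control period).
- read_camera(name): name is "scene" or "top" or "wrist"; returns the picture (480x640x3 uint8, blue, green, red); there is no depth.
- get_calibration(name): a dict with "K" (3x3 intrinsics, pixels), "dist_coeffs" ([k1, k2, p1, p2, k3] as OpenCV has them; the pictures are not rectified), "origin" and "rotation" of the camera in the world. Camera axes: x right, y down, z forward; pixel columns grow to the right and rows downward; lengths in m; the calibration is good to about 2 mm. A picture is of the moment at which its call begins: read the wrist's pose just before it. get_calibration takes no time and is no camera call; for the wrist camera it gives the pose at the moment of the call.
- job_done(): hands the job in; it is judged then, once.
The state is a dict: "time_s": time; "qpos": joint angles; "dq": joint speeds; "joint_efforts": joint torques, N m; "tool_pos": TCP position; "orientation": TCP orientation; "force": force on the tool from outside, world axes, zero at the start; "moment": the same for the moment, N m; "opening": finger opening in m; "finger_force": force on a finger pad.
Only numpy, scipy, OpenCV 4.12 (cv2) and the standard library are available. Lean on these libraries where they do the work, as an engineer would, in place of code of your own. Each camera call takes 0.05 s, during which the arm holds its last target. There are 200 camera calls.

## Working session

There is one attempt and no reset: what is moved stays moved. The work goes in short steps, Python scripts to look and compute and a shell command to move; the robot and the scene stay as the last step left them, time stands still between calls to the robot, and variables do not carry over. Pictures are saved under pics/ and viewed, at most 10 in all, crops included, and the job is handed in when it is done.

```bash
ls; mkdir -p pics
python3 - <<'E'
from workcell import *
import cv2
s=sense();print(s['time_s'],s['tool_pos'],s['orientation'],s['opening'])
for n in ("top","scene"):
    im=read_camera(n);cv2.imwrite(f'pics/{n}1.png',im)
    c=get_calibration(n);print(n,c)
E
```

```text
pics
0.0 [0.17252743 0.62636326 0.4035814 ] [-1.79854512e+02  1.21789960e-03  1.64601199e+02] 0.09286231987176663
top {'K': array([[488.31201067,   0.        , 316.46021719],
       [  0.        , 488.31201067, 244.95825672],
       [  0.        ,   0.        ,   1.        ]]), 'dist_coeffs': array([0.03247105, 0.        , 0.        , 0.        , 0.        ]), 'origin': array([ 0.49343207, -0.11804089,  0.91121977]), 'rotation': array([-176.03534602,    1.11658306,  -88.5313429 ])}
scene {'K': array([[512.15064758,   0.        , 312.96118783],
       [  0.        , 512.15064758, 243.00539713],
       [  0.        ,   0.        ,   1.        ]]), 'dist_coeffs': array([-0.10709243,  0.        ,  0.        ,  0.        ,  0.        ]), 'origin': array([-0.08740599, -0.534693  ,  0.42068389]), 'rotation': array([-114.58547781,   -0.58377367,  -55.72751017])}
```

View pics/top1.png

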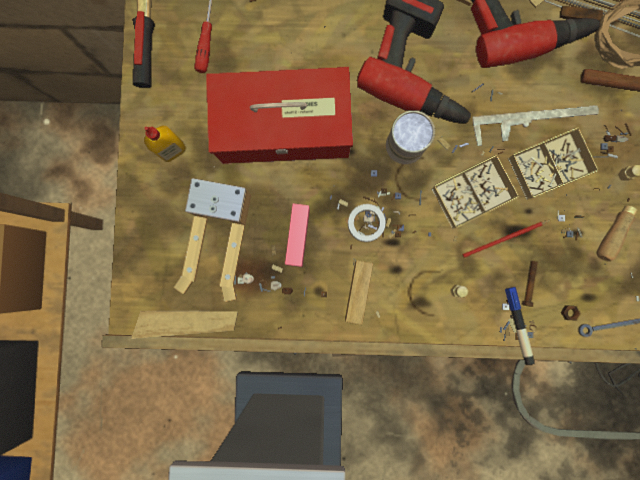

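View pics/scene1.png

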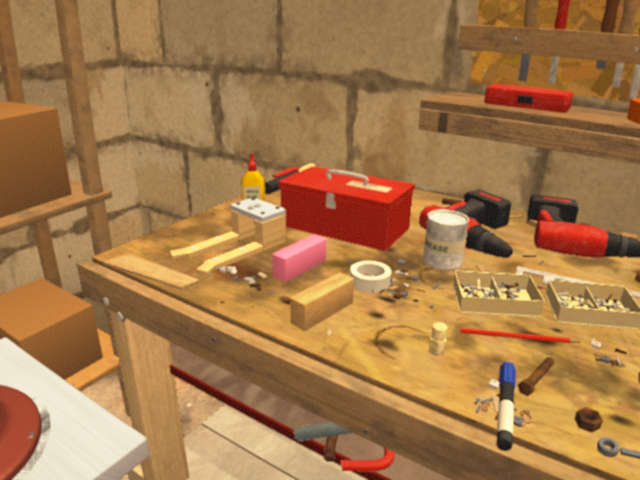

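The top view shows the pine block at about (359,291). It could be confused with the pink block at (297,235), which is the look-alike to leave alone, the flat board at (185,323), and the jig fences at (190,255) and (231,262). The bridge is at (216,200). The scene view shows the same standing block at (322,302), 45 mm tall, so I choose that one. Next is a close crop to check it.

```bash
cat > h.py <<'E'
import numpy as np,cv2
from scipy.spatial.transform import Rotation as R
from workcell import *
def cast(name,px,z,c=None):
    c=c or get_calibration(name)
    p=cv2.undistortPoints(np.array(px,float).reshape(-1,1,2),c['K'],c['dist_coeffs'])[:,0]
    d=np.c_[p,np.ones(len(p))]@R.from_euler('xyz',c['rotation'],degrees=True).as_matrix().T
    o=c['origin'];return o+d*((z-o[2])/d[:,2])[:,None]
def proj(name,P,c=None):
    c=c or get_calibration(name)
    M=R.from_euler('xyz',c['rotation'],degrees=True).as_matrix()
    q=(np.array(P,float)-c['origin'])@M
    return cv2.projectPoints(q,np.zeros(3),np.zeros(3),c['K'],c['dist_coeffs'])[0][:,0]
E
python3 - <<'E'
from h import *
im=cv2.imread('pics/top1.png')
cr=im[165:340,165:390]
cv2.imwrite('pics/crop1.png',cv2.resize(cr,None,fx=3.4,fy=3.4,interpolation=cv2.INTER_CUBIC))
E
```

```text
(no output)
```

View pics/crop1.png

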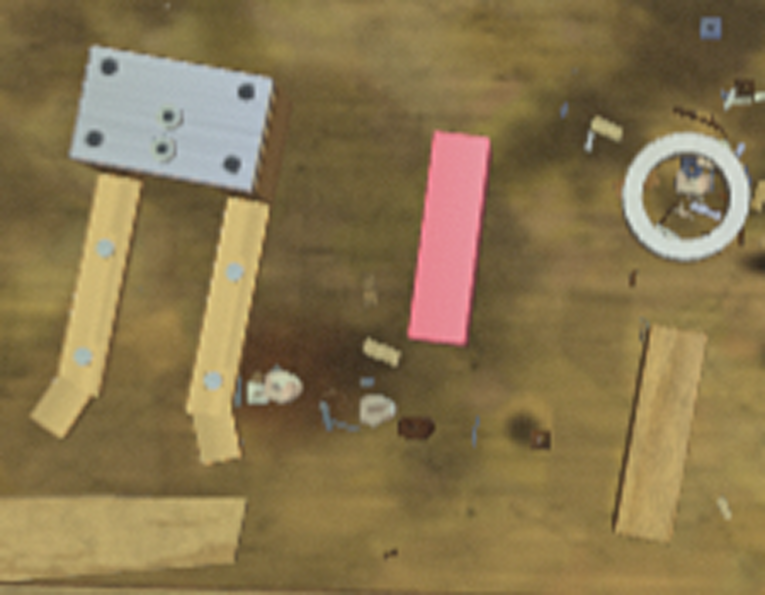

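The crop confirms the choice: a wood-grained block at about (660,434), with top corners (651,326), (706,336), (670,542) and (615,532). The pink block is at (450,238). The bridge corners are (92,45), (272,78), (253,192) and (70,158), and the fences' inner edges run (142,182)→(98,395) and (228,198)→(188,412).

Run:
```python
from h import *
np.set_printoptions(precision=4,suppress=True)
f=lambda a:(np.array(a,float)+.5)/3.4-.5+165
def an(v):return np.degrees(np.arctan2(v[1],v[0]))
b=cast('top',f([(651,326),(706,336),(670,542),(615,532)]),.045)
print('block',b.mean(0),'len',np.linalg.norm(b[0]-b[3]),'w',np.linalg.norm(b[0]-b[1]),an(b[0]-b[3]),an(b[1]-b[2]))
k=cast('top',f([(92,45),(272,78),(253,192),(70,158)]),.07)
print('bridge',k.mean(0),'L',np.linalg.norm(k[0]-k[3]),'W',np.linalg.norm(k[0]-k[1]),an(k[0]-k[3]),an(k[1]-k[2]),an(k[0]-k[1])-90)
g=cast('top',f([(142,182),(98,395),(228,198),(188,412)]),.012)
print('fence',g,an(g[0]-g[1]),an(g[2]-g[3]))
p=cast('top',f([(435,130),(490,138),(466,345),(409,337)]),.045);print('pink',p)
s=R.from_euler('xyz',sense()['orientation'],degrees=True).as_matrix();print(s)
```

```text
block [ 0.4715 -0.1766  0.045 ] len 0.1080947869664693 w 0.02900598309014162 -8.766904616176621 -8.901037045420129
bridge [0.6266 0.0784 0.07  ] L 0.05937237241056738 W 0.0943951157078622 -8.554680989162106 -7.394854873730453 -9.107405087755026
fence [[0.6002 0.1068 0.012 ]
 [0.4836 0.1259 0.012 ]
 [0.5925 0.0595 0.012 ]
 [0.4756 0.0767 0.012 ]] -9.27911224015095 -8.399669201196305
pink [[ 0.6275 -0.055   0.045 ]
 [ 0.6239 -0.084   0.045 ]
 [ 0.5148 -0.0744  0.045 ]
 [ 0.5182 -0.0445  0.045 ]]
[[-0.9641  0.2655 -0.0006]
 [ 0.2655  0.9641 -0.0022]
 [-0.     -0.0022 -1.    ]]
```

```bash
cat >> h.py <<'E'
def shift(targets,yaw=171.2):
    s=sense();M=R.from_euler('xyz',s['orientation'],degrees=True)
    for t in targets:  # grasp-point targets
        w=R.from_euler('xyz',[180,0,yaw],degrees=True)
        tcp=np.array(t)+[0,0,.167]
        print(np.round(M.inv().apply(tcp-s['tool_pos']),4),np.round((M.inv()*w).as_rotvec(),4))
E
python3 -c "
from h import *
shift([(.5,.25,.2),(.447,-.173,.15)])"
```

```text
[-0.4156 -0.2759  0.0374] [-2.200e-03 -1.000e-04 -1.151e-01]
[-0.4768 -0.6977  0.0883] [-2.200e-03 -1.000e-04 -1.151e-01]
```

```bash
python3 -m creep '[[[-0.052,-0.034,0.005,0,0,-0.03,0.093],[-0.104,-0.069,0.01,0,0,-0.06,0.093],[-0.156,-0.103,0.014,0,0,-0.09,0.093],[-0.208,-0.138,0.019,0,0,-0.115,0.093],[-0.26,-0.172,0.024,0,0,-0.115,0.093],[-0.312,-0.207,0.028,0,0,-0.115,0.093],[-0.364,-0.241,0.033,0,0,-0.115,0.093],[-0.416,-0.276,0.037,0,0,-0.115,0.093],[-0.416,-0.276,0.037,0,0,-0.115,0.093]]]' 25; python3 -c "
from h import *
shift([(.447,-.173,.15)])"
```

```text
time_s: 1.23
tool_pos: [0.5039, 0.2437, 0.3669]
orientation: [-179.7, 0.1, 170.5]
force: [-0.9, 0.4, 0.1]
opening: 0.0931
finger_force: 0.0
[-0.0126 -0.4202  0.0518] [-0.0045  0.0018 -0.0124]
```

```bash
python3 -m creep '[[[-0.002,-0.053,0.006,0,0,0,0.093],[-0.004,-0.106,0.012,0,0,0,0.093],[-0.006,-0.159,0.02,0,0,-0.01,0.093],[-0.007,-0.212,0.026,0,0,-0.01,0.093],[-0.009,-0.265,0.032,0,0,-0.01,0.093],[-0.01,-0.318,0.039,0,0,-0.01,0.093],[-0.012,-0.371,0.045,0,0,-0.01,0.093],[-0.012,-0.42,0.052,0,0,-0.01,0.093],[-0.012,-0.42,0.052,0,0,-0.01,0.093],[-0.012,-0.42,0.052,0,0,-0.01,0.093]]]'
python3 - <<'E'
from h import *
c=get_calibration('wrist');im=read_camera('wrist');cv2.imwrite('pics/w1.png',im);np.save('w1.npy',c,allow_pickle=True)
print(c['origin'],c['rotation'])
shift([(.447,-.173,.037)])
E
```

```text
time_s: 2.48
tool_pos: [0.4482, -0.1653, 0.3157]
orientation: [179.9, -0.0, 171.9]
force: [0.7, -0.2, 0.3]
opening: 0.0933
finger_force: 0.0
[ 0.36402423 -0.15259802  0.29498961] [ 1.62490596e+02 -8.58529721e-02  8.18582907e+01]
[ 0.0002 -0.0085  0.1118] [ 0.0014 -0.0001  0.0131]
```

View pics/w1.png

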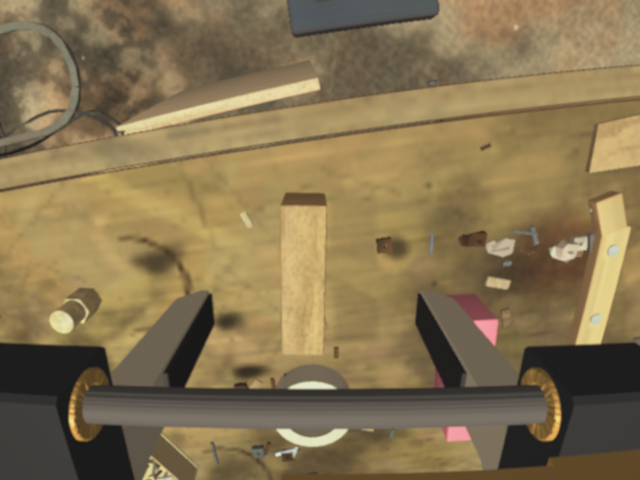

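The wrist view shows the block between the open fingers, with top corners (281,206), (327,205), (325,354) and (282,354). The pink block at (470,330) is well off to the right. I'll refine the block position from this.

Run:
```python
from h import *
c=np.load('w1.npy',allow_pickle=True).item()
b=cast('wrist',[(281,206),(327,205),(325,354),(282,354)],.045,c)
print(b,b.mean(0)); v=b[0]+b[1]-b[2]-b[3];print(np.linalg.norm(v)/2,np.degrees(np.arctan2(v[1],v[0])))
m=b.mean(0);u=-v/np.linalg.norm(v);g=m-.025*u;print(g)
shift([(g[0],g[1],.1),(g[0],g[1],.037)])
```

```text
[[ 0.41565469 -0.18093193  0.045     ]
 [ 0.41915472 -0.15206543  0.045     ]
 [ 0.52673169 -0.16781566  0.045     ]
 [ 0.52238261 -0.19834763  0.045     ]] [ 0.47098093 -0.17479017  0.045     ]
0.1084280457338431 171.20266893055407
[ 0.44627504 -0.17096667  0.045     ]
[ 0.0012 -0.0065  0.0488] [ 0.0014 -0.0001  0.0131]
[ 0.0012 -0.0066  0.1118] [ 0.0014 -0.0001  0.0131]
```

```bash
python3 -m creep '[[[0.001,-0.005,0.025,0,0,0.013,0.093],[0.001,-0.005,0.05,0,0,0.013,0.093],[0.001,-0.005,0.05,0,0,0.013,0.093],[0.001,-0.005,0.05,0,0,0.013,0.093]]]'; python3 -c "
from h import *
shift([(.4465,-.172,.037)])"
```

```text
time_s: 3.02
tool_pos: [0.4469, -0.1705, 0.2665]
orientation: [180.0, 0.1, 171.2]
force: [0.9, -0.3, -0.2]
opening: 0.0928
finger_force: 0.0
[ 0.0002 -0.0016  0.0625] [ 0.0003  0.0011 -0.0008]
```

```bash
python3 -m creep '[[[0,-0.001,0.025,0,0,0,0.093],[0,-0.001,0.05,0,0,0,0.093],[0,-0.001,0.062,0,0,0,0.093],[0,-0.001,0.062,0,0,0,0.093],[0,-0.001,0.062,0,0,0,0.015],[0,-0.001,0.062,0,0,0,0.015],[0,-0.001,0.062,0,0,0,0.015],[0,-0.001,0.062,0,0,0,0.015],[0,-0.001,0.062,0,0,0,0.015],[0,-0.001,0.062,0,0,0,0.015]]]' 25; python3 -c "
from h import *
shift([(.4465,-.172,.037)])"
```

```text
time_s: 4.28
tool_pos: [0.446, -0.1726, 0.2038]
orientation: [-180.0, -0.0, 171.0]
force: [-0.3, -0.4, -0.2]
opening: 0.0375
finger_force: 0.0
[-0.0004  0.0007 -0.0002] [-0.     -0.0001 -0.0032]
```

```bash
python3 -m creep '[[[0,0,0,0,0,0,0.015],[0,0,0,0,0,0,0.015],[0,0,0,0,0,0,0.015],[0,0,-0.02,0,0,0,0.015],[0,0,-0.05,0,0,0,0.015],[0,0,-0.08,0,0,0,0.015],[0,0,-0.1,0,0,0,0.015],[0,0,-0.1,0,0,0,0.015]]]' 25; python3 -c "
from h import *
shift([(.508,.0968,.137)])"
```

```text
time_s: 5.28
tool_pos: [0.4462, -0.1727, 0.3048]
orientation: [-180.0, 0.2, 171.0]
force: [-0.1, 0.0, -0.4]
opening: 0.0299
finger_force: 25.0
[-0.0189  0.2759  0.0007] [-0.0006  0.0029 -0.0033]
```

Gripped: opening is 29.9 mm at 25 N. Now carrying it above the channel.

```bash
python3 -m creep '[[[-0.003,0.04,0,0,0,0,0.015],[-0.006,0.08,0,0,0,0,0.015],[-0.008,0.12,0,0,0,0,0.015],[-0.011,0.16,0,0,0,0,0.015],[-0.014,0.2,0,0,0,0,0.015],[-0.016,0.24,0,0,0,0,0.015],[-0.019,0.276,0,0,0,0,0.015],[-0.019,0.276,0,0,0,0,0.015],[-0.019,0.276,0,0,0,0,0.015],[-0.019,0.276,0,0,0,0,0.015]]]'
python3 - <<'E'
from h import *
shift([(.508,.0968,.06)])
c=get_calibration('wrist');im=read_camera('wrist');cv2.imwrite('pics/w2.png',im);np.save('w2.npy',c,allow_pickle=True)
t=read_camera('top');cv2.imwrite('pics/t2.png',t)
s=sense();print(s['tool_pos'],s['orientation'])
E
```

```text
time_s: 6.52
tool_pos: [0.5076, 0.0954, 0.3033]
orientation: [-179.9, -0.1, 170.9]
force: [-0.0, 0.2, -0.8]
opening: 0.0298
finger_force: 25.0
[-0.0002  0.0016  0.0763] [-0.0015 -0.0011 -0.0058]
[0.50779425 0.0957089  0.30360353] [-1.79953358e+02 -2.32559893e-02  1.70887229e+02]
```

View pics/w2.png

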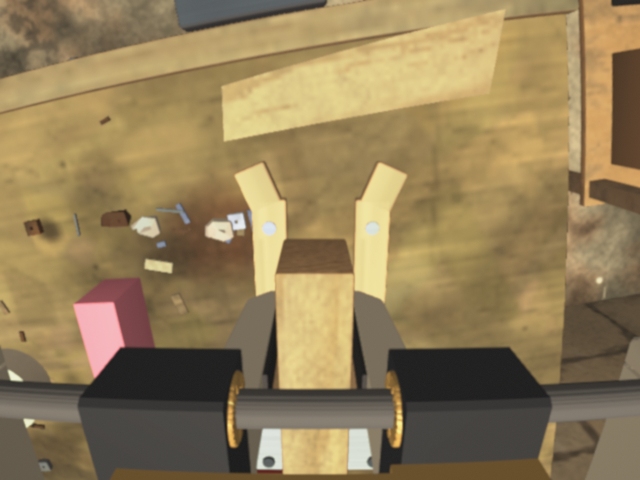

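The wrist view shows the block above the channel with its rear top corners at about (276,273) and (354,273). The fences' inner edges start at (287,201) and (356,199).

Run:
```python
from h import *
np.set_printoptions(precision=4,suppress=True)
c=np.load('w2.npy',allow_pickle=True).item()
f=cast('wrist',[(287,201),(356,199),(353,290)],.012,c);k=cast('wrist',[(276,273),(354,273)],.1445,c)
print(f,np.linalg.norm(f[0]-f[1]));print(k,np.linalg.norm(k[0]-k[1]))
th=np.radians(-8.8);u=np.array([np.cos(th),np.sin(th)]);n=np.array([-u[1],u[0]]);o=np.array([.5673,.0876])
for p in list(f)+list(k)+[f[:2].mean(0),k.mean(0)]: print((p[:2]-o)@u,(p[:2]-o)@n)
```

```text
[[0.4759 0.0818 0.012 ]
 [0.482  0.1284 0.012 ]
 [0.5486 0.1176 0.012 ]] 0.047039187475033606
[[0.4762 0.0865 0.1445]
 [0.4807 0.1149 0.1445]] 0.02871112395407457
-0.08940795040648469 -0.019741815718775917
-0.09054261356503047 0.027283684787098524
-0.023021920916987054 0.026781927066218736
-0.08986625955408066 -0.015003613946277005
-0.08971054215382095 0.013707087730928496
-0.0899752819857576 0.003770934534161301
-0.0897884008539508 -0.0006482631076742555
```

```bash
python3 -m creep '[[[0,0.002,0.02,0,0,-0.005,0.015],[0,0.003,0.045,0,0,-0.005,0.015],[0,0.003,0.065,0,0,-0.005,0.015],[0,0.003,0.078,0,0,-0.005,0.015],[0,0.003,0.078,0,0,-0.005,0.015],[0,0.003,0.078,0,0,-0.005,0.015]]]'
python3 - <<'E'
from h import *
shift([(.508,.0968,.0375)])
im=read_camera('wrist');t=read_camera('top');s=read_camera('scene')
z=lambda a,r,f:cv2.resize(a[r[0]:r[1],r[2]:r[3]],(400,400),interpolation=cv2.INTER_CUBIC)
cv2.imwrite('pics/m3.png',np.hstack([z(im,(100,420,160,480),1),z(s,(170,310,160,300),1)]))
E
```

```text
time_s: 7.38
tool_pos: [0.5087, 0.0999, 0.2263]
orientation: [180.0, 0.1, 171.3]
force: [1.1, -0.1, -1.4]
opening: 0.0297
finger_force: 25.0
[ 0.0002 -0.0032  0.0218] [0.0004 0.0012 0.0015]
```

View pics/m3.png

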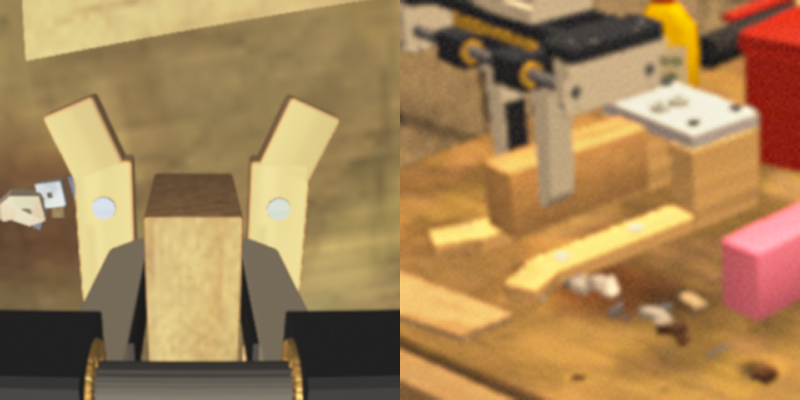

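Left panel: the block's rear bottom edge runs (146..240,175), between the fence inner edges at x=133 and x=250, so it is centred. The right panel shows it in front of the bridge and above the fences. Lowering it and sliding in.

```bash
python3 -m creep '[[[0,0,0.012,0,0,0,0.015],[0,0,0.019,0,0,0,0.015],[0,0,0.0215,0,0,0,0.015],[0,0,0.0215,0,0,0,0.015],[-0.01,0,0.0215,0,0,0,0.015],[-0.02,0,0.0215,0,0,0,0.015],[-0.03,0,0.0215,0,0,0,0.015],[-0.04,0,0.0215,0,0,0,0.015],[-0.042,0,0.0215,0,0,0,0.015],[-0.042,0,0.0215,0,0,0,0.015]]]'
python3 - <<'E'
from h import *
s=sense();print(s['force'],s['moment'],s['tool_pos'])
E
```

```text
time_s: 8.78
tool_pos: [0.5498, 0.0936, 0.2041]
orientation: [-180.0, -0.0, 171.3]
force: [-0.7, -0.6, -0.1]
opening: 0.0301
finger_force: 25.0
[-0.69288152 -0.61520393 -0.11385663] [0.0046682  0.0586246  0.02392231] [0.54980961 0.09363329 0.20413072]
```

```bash
python3 -m creep '[[[-0.002,0,0,0,0,0,0.015],[-0.004,0,0,0,0,0,0.015],[-0.006,0,0,0,0,0,0.015],[-0.007,0,0,0,0,0,0.015],[-0.008,0,0,0,0,0,0.015],[-0.008,0,0,0,0,0,0.015]]]'
```

```text
time_s: 9.52
tool_pos: [0.5573, 0.0926, 0.2041]
orientation: [-180.0, -0.1, 171.3]
force: [-1.3, 0.3, -0.3]
opening: 0.0302
finger_force: 25.0
```

```bash
python3 -m creep '[[[-0.001,0,0,0,0,0,0.015],[-0.002,0,0,0,0,0,0.015],[-0.002,0,0,0,0,0,0.015]]]';python3 -m creep '[[[-0.001,0,0,0,0,0,0.015],[-0.002,0,0,0,0,0,0.015],[-0.002,0,0,0,0,0,0.015]]]'
```

```text
time_s: 9.9
tool_pos: [0.5581, 0.0926, 0.2039]
orientation: [-180.0, -0.3, 171.3]
force: [-6.0, 0.7, 3.1]
opening: 0.0293
finger_force: 25.0
time_s: 10.28
tool_pos: [0.5589, 0.0926, 0.2038]
orientation: [-179.9, -0.5, 171.4]
force: [-9.1, 1.3, 5.4]
opening: 0.03
finger_force: 25.0
```

Contact with the stop came where expected, at −9 N. Releasing and lifting clear, backing away from the bridge.

```bash
python3 -m creep '[[[0,0,0,0,0,0,0.065],[0,0,0,0,0,0,0.065],[0,0,0,0,0,0,0.065],[0,0,0,0,0,0,0.065],[0,0,-0.03,0,0,0,0.065],[0,0,-0.06,0,0,0,0.065],[0,0,-0.1,0,0,0,0.065],[0.02,0,-0.14,0,0,0,0.065],[0.04,0,-0.15,0,0,0,0.065],[0.04,0,-0.15,0,0,0,0.065]]]'
python3 - <<'E'
from h import *
np.set_printoptions(precision=4,suppress=True)
c=get_calibration('wrist');im=read_camera('wrist');np.save('w4.npy',c,allow_pickle=True);s=read_camera('scene')
cv2.imwrite('pics/w4.png',im);cv2.imwrite('pics/s4.png',s)
z=lambda a,r:cv2.resize(a[r[0]:r[1],r[2]:r[3]],(400,400),interpolation=cv2.INTER_CUBIC)
cv2.imwrite('pics/m4.png',np.hstack([z(im,(80,480,120,520)),z(s,(170,310,160,300))]))
E
```

```text
time_s: 11.52
tool_pos: [0.5215, 0.0982, 0.3553]
orientation: [180.0, 0.1, 171.4]
force: [0.7, 0.5, 0.2]
opening: 0.0653
finger_force: 0.0
```

View pics/m4.png

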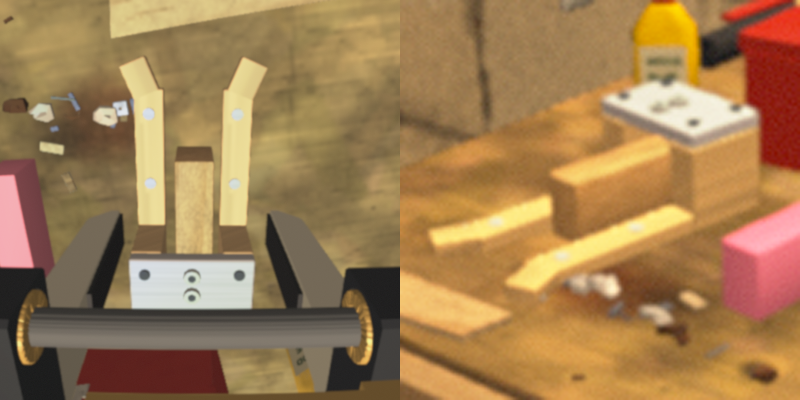

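The block stands upright between the fences and under the bridge. Its rear top edge is at crop (176..212,161) and the bridge's front top edge is at crop row about 260. I'll check the protrusion, which should be 70 mm.

Run:
```python
from h import *
np.set_printoptions(precision=4,suppress=True)
c=np.load('w4.npy',allow_pickle=True).item()
im=cv2.imread('pics/w4.png')
print(im[225:250,314].astype(int).sum(1)); print(im[325:350,300].astype(int).sum(1));print(im[380:396,300].astype(int).sum(1))
u=np.array([np.cos(np.radians(-8.8)),np.sin(np.radians(-8.8))])
for r in(240,241,242):print('rear',r,cast('wrist',[(314,r)],.045,c)[0][:2]@u)
for r in(338,340,342):print('bridge',r,cast('wrist',[(314,r)],.07,c)[0][:2]@u)
for r in(386,390):print('bridge far',r,cast('wrist',[(314,r)],.07,c)[0][:2]@u)
```

```text
[422 340 252 222 222 224 225 228 236 243 243 246 248 244 249 282 372 471
 524 535 534 534 537 541 546]
[530 522 522 532 531 534 535 506 419 316 276 279 280 304 377 488 580 637
 655 660 665 664 661 658 657]
[649 649 650 652 650 650 649 627 518 342 191 148 151 156 159 175]
rear 240 0.5057924101793021
rear 241 0.5065798786857094
rear 242 0.5073685837364655
bridge 338 0.5747162457419899
bridge 340 0.5764348633640383
bridge 342 0.5781605945624229
bridge far 386 0.6180767478883787
bridge far 390 0.6219066908930783
```

Protrusion is 69.8 mm, which is home. There is plenty of time, so I'll confirm with a gentle push on the rear end using closed fingertips.

```bash
python3 -m creep '[[[0.035,0,0,0,0,0,0],[0.035,0,0,0,0,0,0],[0.035,0,0.03,0,0,0,0],[0.035,0,0.06,0,0,0,0],[0.035,0,0.1,0,0,0,0],[0.035,0,0.13,0,0,0,0],[0.035,0,0.147,0,0,0,0],[0.035,0,0.147,0,0,0,0],[0.025,0,0.147,0,0,0,0],[0.018,0,0.147,0,0,0,0]]]'; python3 -m creep '[[[-0.003,0,0,0,0,0,0],[-0.006,0,0,0,0,0,0],[-0.008,0,0,0,0,0,0],[-0.01,0,0,0,0,0,0],[-0.01,0,0,0,0,0,0]]]'
```

```text
time_s: 12.88
tool_pos: [0.506, 0.1004, 0.2081]
orientation: [180.0, 0.2, 171.3]
force: [0.3, 0.5, 0.2]
opening: 0.0003
finger_force: 0.0
time_s: 13.5
tool_pos: [0.5144, 0.0991, 0.2073]
orientation: [-180.0, 0.0, 171.3]
force: [-0.4, 0.3, 1.0]
opening: -0.0001
finger_force: 0.0
```

```bash
python3 -m creep '[[[-0.001,0,0,0,0,0,0],[-0.002,0,0,0,0,0,0],[-0.003,0,0,0,0,0,0],[-0.004,0,0,0,0,0,0],[-0.004,0,0,0,0,0,0]]]'; python3 -m creep '[[[-0.001,0,0,0,0,0,0],[-0.002,0,0,0,0,0,0],[-0.003,0,0,0,0,0,0],[-0.003,0,0,0,0,0,0]]]'
```

```text
time_s: 14.12
tool_pos: [0.5184, 0.0985, 0.2073]
orientation: [180.0, 0.0, 171.3]
force: [-0.7, 0.0, 0.2]
opening: 0.0005
finger_force: 0.0
time_s: 14.62
tool_pos: [0.5203, 0.0983, 0.2071]
orientation: [-180.0, -0.2, 171.3]
force: [-3.6, 1.5, 2.8]
opening: 0.0005
finger_force: 1.9
```

```bash
python3 -m creep '[[[-0.001,0,0,0,0,0,0],[-0.002,0,0,0,0,0,0],[-0.002,0,0,0,0,0,0]]]'; python3 -m creep '[[[0.005,0,0,0,0,0,0],[0.02,0,0,0,0,0,0],[0.03,0,0,0,0,0,0],[0.03,0,-0.04,0,0,0,0],[0.03,0,-0.09,0,0,0,0],[0.03,0,-0.147,0,0,0,0],[0.03,0,-0.147,0,0,0,0],[0.03,0,-0.147,0,0,0,0]]]'
python3 - <<'E'
from h import *
c=get_calibration('wrist');im=read_camera('wrist');s=read_camera('scene')
z=lambda a,r:cv2.resize(a[r[0]:r[1],r[2]:r[3]],(400,400),interpolation=cv2.INTER_CUBIC)
cv2.imwrite('pics/m5.png',np.hstack([z(im,(80,480,120,520)),z(s,(170,310,160,300))]))
E
```

```text
time_s: 15.0
tool_pos: [0.521, 0.0982, 0.207]
orientation: [-179.9, -0.4, 171.4]
force: [-7.0, 1.0, 5.9]
opening: 0.0003
finger_force: 3.6
time_s: 16.0
tool_pos: [0.4934, 0.1021, 0.3539]
orientation: [-180.0, 0.0, 171.3]
force: [-1.0, -0.7, -0.7]
opening: 0.0005
finger_force: 0.0
```

View pics/m5.png

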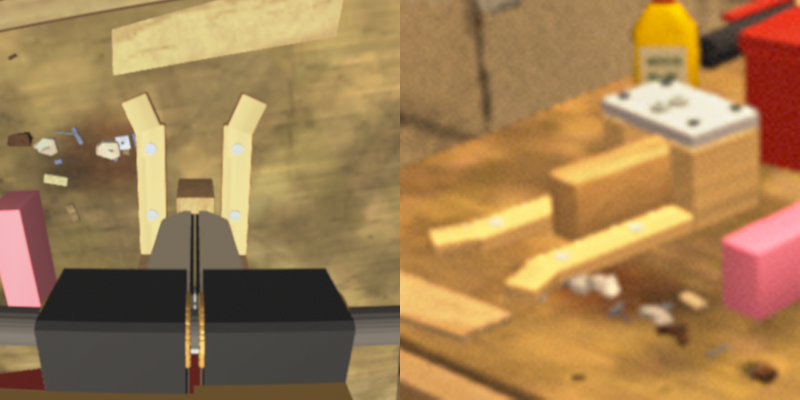

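The block stands upright, home under the bridge (rear end at crop (195,190)), and the gripper is clear above it.

```bash
python3 -c "
from workcell import *
print(job_done())"
```

```text
the job is handed in; nothing more can be done
None
```

The pine block is standing on its narrow side between the fences, pushed under the bridge against the stop and released; I handed the job in at about 16 s with the gripper clear.

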